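# Snap a pen screwdriver's hook onto the bench eye

## Robot

A 6-joint arm with a two-finger parallel gripper is mounted at the origin on the work surface. World frame = base frame: x ahead of the robot, y to its left, z up, the work surface at z = 0. Lengths are in m, angles in rad, forces in N, time in s.
With the tool pointing down it reaches from about 0.275 to 0.875 m from the base axis. Payload 12.5 kg.
Tool frame: the origin (TCP) lies at the very end of the fingers, on their centre line; the grasp point (between the pads) lies 19 mm behind it; z points along the fingers, y is the line along which they close (so a half turn about z gives the same grasp; the last joint's range is limited). The gripper opens to 85 mm and grips with 20 to 120 N. Pads are 22 mm wide; open, the fingers measure 114 mm over their backs; the gripper's body (76 mm by 85 mm) begins 54 mm behind the grasp point. The pads swing forward as they close: fully open they stand 13 mm farther back than shut.
Start: joints at [1.202, 0.351, 1.652, -0, 1.139, -0.085], TCP at [0.154, 0.528, 0.21] pointing down, gripper open.
Joint ranges: [-2.75, 2.75], [-0.79, 2.1], [0.01, 2.65], [-1.57, 4.71], [0.07, 3.14], [-2.87, 2.87]. Speed limits (rad/s): [2.22, 2.22, 2.79, 3.14, 3.14, 3.14].

## Interface

Orientations are given as a unit quaternion [x, y, z, w].
In Python, from rig import r gives the robot as it stands.
- The arm moves only by the tool move_arm, never from a script. Its argument "increments" is one flat list of numbers, 4 for each row, row after row: the shift along the world's x, y, z in m, then the turn about the world's z in rad. In form: [tx, ty, tz, twist, tx, ty, tz, twist, ...]. A call has 1 to 12 rows; each row shifts and turns the commanded pose from where the row before left it; what a row does not reach is not made up. A row lasts 1/10 s, in which the tool goes at most 50 mm and 8.59 degrees, less where a joint would pass 70% of its speed; a pose out of reach is approached as far as the arm can. A call with a gripper value outside its range is refused whole. "grip" is the finger opening in m, from 0 to 0.0854, set as the call begins (left out, the last holds). The fingers move at their own pace and stop on an object; "newtons" is the grip in N (left out, the last holds). Time passes only in rows, so rows that do not move let the fingers close. It gives the time, the measured TCP pose, the force, the opening and the grip force at its end, in the units of the state.
- r.state(): the state, without advancing time (a new reading comes with each control period).
- r.camera(name): name is "scene" or "top"; returns a dict with "frame" (480x640x3 uint8, blue, green, red), "depth" (480x640 float32, m along the optical axis (not along the pixel's ray), 0 where there is no reading), "mtx" (3x3 intrinsics, pixels), "k1" (the pictures are not rectified: a ray, as slopes to the right and down, at radius r is drawn at 1 + k1 r^2 times it, then the intrinsics apply), "camera_from_world" (4x4, takes a point from world to camera coordinates). Camera axes: x right, y down, z forward; pixel columns grow to the right and rows downward; lengths in m; the calibration is good to about 2 mm. A picture is of the moment at which its call begins.
- r.close_job(): hands the job in; it is judged then, once.
Trained networks look in a picture, given as the dict that the camera call returned (one of the last four; its "shot" number tells which), for a name from the list of things; names that differ only in an ending like _2 or _b are one class to them, and where a whole thing is asked for, a point or a joint stands for the part that bears it (a point fixed in the world has none). Each returns a list of dicts, best first, with "conf" (0 to 1); they miss things now and then, are a little off and sometimes report something else, mostly with a low value. They report only what shows in the picture. A call takes as long as a camera call.
- r.boxes_of(picture, label): "centre" ([x, y, z] in m, in the coordinates of the camera as it stood for that picture, good to about 4 mm: the middle of the surface that is visible of it).
The state is a dict: "clock": time; "joint_pos": joint angles; "qvel": joint speeds; "effort": joint torques, N m; "tool_pos": TCP position; "orientation": TCP orientation; "contact_force": force on the tool from outside, world axes, zero at the start; "moment": the same for the moment, N m; "opening": opening from 0.0 (shut) to 1.0 (fully open); "gripper_force": force on a finger pad.
Only numpy, scipy, OpenCV 4.12 (cv2) and the standard library are available. Lean on these libraries where they do the work, as an engineer would, in place of code of your own. Each camera call takes 0.05 s, during which the arm holds its last target. There are 200 camera calls.

## Task

Take the pen screwdriver that has a snap hook on its top out of the dock and clip the hook onto the steel eye of the green bench bracket: press the sprung gate down on the eye's outer bar, by feel because the eye's height is set differently each time, until the bar passes and the gate springs shut. Then tug the hook upward against the bar with about 10 N to check that it is locked, lower it until it hangs by its hook and let go, so that it is left hanging at rest. Never press or pull the hook on the eye with more than 22 N or let it drop onto it, and leave the other screwdriver, the carton and the jar where they are.

Things in the scene. Friction and masses are not known exactly. Their poses are not given: they have to be found in the camera images.
- driver: Pen screwdriver with snap hook, 0.3 kg, 224 mm tall, standing chuck down in one of the dock's cups. Origin: centre of its foot; z up its axis, x towards the hook's nose. Body 28 mm diameter, z 0 to 110; hook of 8 mm rod above it in the xz plane: spine at x = 6, pointed crown, nose at x = 34, mouth downward, shut by a gate.
- tab (a point): Grip point: middle of the flat upright steel tab on top of the hook's crown, at x = 20, z = 203 mm of the driver; axes as the driver's. The tab is 28 mm along x, 10 mm thick along y (pinch it across y), from z = 184 to 224 mm.
- throat (a point): Point inside the hook at x = 20, z = 158 mm of the driver, axes as the driver's. The inside spans x = 10 (spine) to 30 (nose); the crown is an inverted V, peak of its rod's axis at x = 20, z = 184, falling to z = 164 at spine and nose. A captured bar's axis lies between z = 145 (on the shut gate) and z = 170 (in the crown, x = 20). It hangs tilted about 10 degrees, body towards the post.
- nose_tip (a point): Lower end of the nose, x = 37, z = 131 mm of the driver, axes as the driver's; the 8 mm rod reaches down to z = 127. The nose flares outward from z = 141 down as a lead-in.
- gate (a joint): Gate angle (rad): 0 shut, grows as it is pushed up into the hook, to 1.4. A 6 mm bar, 21 mm long, hinged on the spine at x = 8, z = 138 mm of the driver, free end at the nose. Spring 0.07 N m shut, +0.05 per rad. Pulled from inside the shut gate is rigid.
- gate_mid (a point): Where the eye's bar should press the shut gate from below: x = 23, z = 135 mm of the driver (good from x = 20 to 26), axes as the driver's. Pressing takes some 5 to 10 N; once the bar's axis is 20 to 26 mm above z = 138 the force drops and the gate snaps shut under it. A few mm on, the crown meets the bar and the force rises steeply.
- bracket: Green steel post (24 x 30 mm, 212 mm high) on a plate, fixed to the bench, with a clamp block that carries the eye on a level stem. Origin on the bench below the middle of the eye's outer bar; z up, x from that bar to the post, 130 mm away. Nothing stands under or in front of the eye. The hook goes on with its nose in the loop, its spine and body outside, on the side away from the post.
- eye_mid (a point): Nominal middle of the axis of the eye's outer bar, 210 mm above the bench; axes as the bracket's. The eye's true height is not measured: it is clamped rigidly anywhere up to 10 mm above or below this point; x and y are true. The eye is a level loop of 8 mm steel rod: outer bar straight along y, 48 mm long, opening 46 mm along x, 56 mm along y.
- dock: Fixed dock: aluminium plate 70 x 140 x 6 mm with two black cups, 42 mm outside, 34 mm inside diameter, their rims 45 mm and inner floors 9 mm above the bench, at y = -40 and +40 mm. Origin under the plate's centre.
- spare: The other pen screwdriver, the same body without hook or tab, 110 mm tall, in the other cup: leave it. Origin at its foot.
- carton: Open cardboard carton of metal fittings, 100 x 80 x 45 mm: leave it. Origin under its centre.
- jar: Small jar, 44 mm in diameter, 70 mm tall: leave it. Origin under its centre.

How it is judged:
On the way, in this order (a step that is already met when the one before it is completed fails the run):
1. the hooked screwdriver is lifted out of the dock (height (world z) of driver above 0.055 m), for 0.1 s.
2. the eye's bar is inside the hook and the gate has sprung shut under it (x of eye_mid in the frame of driver between 0.007 and 0.033 m and z of eye_mid in the frame of driver between 0.149 and 0.184 m and y of eye_mid in the frame of driver between -0.026 and 0.026 m and value of joint gate below 0.1 rad), for 0.2 s.
3. the locked hook is tugged upward: with the bar against the inside of the shut gate, hook and eye bear on each other with more than 7 N (x of eye_mid in the frame of driver between 0.007 and 0.033 m and z of eye_mid in the frame of driver between 0.131 and 0.184 m and y of eye_mid in the frame of driver between -0.026 and 0.026 m and value of joint gate below 0.1 rad and z of eye_mid in the frame of driver below 0.157 m and contact force between driver and bracket above 7 N), for 0.2 s.
At the end, for the whole second after the job is handed in: The screwdriver hangs released and at rest (under 30 mm/s) by its hook's crown on the eye's bar, upright within 0.6 rad, the bar inside the hook and the gate shut (under 0.1 rad), and the spare screwdriver, carton and jar are within 20 mm of where they were (x of eye_mid in the frame of driver between 0.007 and 0.033 m and z of eye_mid in the frame of driver between 0.158 and 0.184 m and y of eye_mid in the frame of driver between -0.026 and 0.026 m and value of joint gate below 0.1 rad and linear speed of driver below 0.03 m/s and angular speed of driver below 0.3 rad/s and angle between driver's own z axis and vertical below 0.6 rad and contact force between driver and anything else below 8 N and distance of each of spare, carton, jar from where it was at the start of the episode below 0.02 m); the robot touches nothing.
It fails at once if while gripped, the hook is pressed or pulled on the eye with more than 22 N (contact force between driver and bracket above 22 N and contact force between the fingers and driver above 2 N).
It fails at once if the hook is dropped or knocked on the eye: more than 45 N (contact force between driver and bracket above 45 N).
It fails at once if the spare screwdriver, the carton or the jar is moved by more than 20 mm (distance of any of spare, carton, jar from where it was at the start of the episode above 0.02 m).
It also fails if it takes over 61 s, if anything falls off the work surface, if the arm or the gripper's body presses on something with over 40 N, if the wrist force passes 120 N, or if a joint passes its speed limit or range.

## Working session

There is one attempt and no reset: what is moved stays moved. The work goes in short steps, Python scripts to look and compute and a tool call to move; the robot and the scene stay as the last step left them, time stands still between calls to the robot, and variables do not carry over. Pictures are saved under pics/ and viewed, at most 10 in all, crops included, and the job is handed in when it is done.

Besides the shell and the picture viewer there is one more tool, called after "Request:" in YAML: its name, and indented under it one key for each argument. move_arm: Moves the arm, as the interface text tells. Its arguments: {"type":"object","properties":{"increments":{"type":"array"},"grip":{"type":"number"},"newtons":{"type":"number"}},"required":["increments"]}

```bash
mkdir -p pics; cat > h.py <<'E'
import numpy as np, cv2
from rig import r
def w(p,c):
    T=np.linalg.inv(np.array(p["camera_from_world"])); return (T@np.r_[c,1])[:3]
def cloud(p):
    d=p["depth"];K=np.array(p["mtx"]);k1=p["k1"]
    v,u=np.mgrid[0:480,0:640]
    D=np.array([k1,0,0,0.])
    n=cv2.undistortPoints(np.stack([u,v],-1).reshape(-1,1,2).astype(float),K,D).reshape(480,640,2)
    c=np.dstack([n*d[...,None],d]);T=np.linalg.inv(np.array(p["camera_from_world"]))
    P=c@T[:3,:3].T+T[:3,3]; P[d==0]=np.nan
    return P
E
python3 - <<'E'
from h import *
np.set_printoptions(precision=4,suppress=True)
print(r.state())
ps={}
for n in("scene","top"):
    p=r.camera(n);cv2.imwrite(f"pics/{n}.png",p["frame"]);ps[n]=p
    np.savez(f"{n}.npz",P=cloud(p),f=p["frame"])
    print(n,p["mtx"],p["k1"],np.linalg.inv(np.array(p["camera_from_world"])))
    for l in("driver","tab","bracket","dock","spare","carton","jar","nose_tip","eye_mid","gate"):
        try:
            for b in r.boxes_of(p,l)[:2]: print(l,round(b["conf"],2),w(p,b["centre"]))
        except Exception as e: print(l,e)
E
```

```text
{'clock': 0.0, 'joint_pos': array([ 1.2024,  0.3513,  1.6524, -0.    ,  1.1391, -0.0846]), 'qvel': array([ 0.001 ,  0.0025, -0.0012, -0.0003,  0.0006,  0.0006]), 'effort': array([ -0.0007, -50.6115, -29.1403,  -0.0001,   0.0046,   0.0001]), 'tool_pos': array([0.1539, 0.5277, 0.2098]), 'orientation': array([ 0.1414,  0.9899, -0.0005, -0.0001]), 'contact_force': array([ 0.335 ,  0.682 , -0.3112]), 'moment': array([ 0.0091, -0.0194,  0.0279]), 'gripper_force': 0.0, 'opening': 1.003040758296567}
scene [[556.6551   0.     312.4736]
 [  0.     556.6551 242.9533]
 [  0.       0.       1.    ]] -0.04148199330833501 [[-0.7679  0.3501 -0.5365  1.1559]
 [ 0.6403  0.4463 -0.6252  0.6239]
 [ 0.0206 -0.8236 -0.5668  0.7099]
 [ 0.      0.      0.      1.    ]]
driver 0.69 [ 0.5066 -0.1112  0.1408]
driver 0.42 [ 0.4979 -0.0076  0.0427]
tab 0.83 [ 0.505  -0.1137  0.1361]
bracket 0.67 [0.6259 0.1624 0.0915]
dock 0.57 [ 0.5127 -0.1466  0.0061]
spare 0.73 [ 0.5009 -0.1899  0.0868]
carton 0.62 [0.7064 0.004  0.0242]
jar 0.73 [ 0.4945 -0.0093  0.0449]
nose_tip 0.56 [ 0.5048 -0.114   0.1384]
eye_mid 0.87 [0.6307 0.1606 0.0949]
gate 0.72 [0.7086 0.0025 0.0237]
gate 0.44 [ 0.5026 -0.1171  0.1509]
top [[517.2264   0.     324.0815]
 [  0.     517.2264 243.3517]
 [  0.       0.       1.    ]] -0.08682653979559339 [[-0.0248 -0.9965  0.0796  0.5576]
 [-0.9992  0.0273  0.0298 -0.0196]
 [-0.0319 -0.0788 -0.9964  0.9595]
 [ 0.      0.      0.      1.    ]]
driver 0.93 [ 0.5006 -0.1151  0.1491]
tab 0.98 [ 0.5098 -0.1145  0.1471]
bracket 0.61 [0.6018 0.146  0.1368]
bracket 0.17 [ 0.5024 -0.1155  0.15  ]
dock 0.93 [ 0.5023 -0.1588  0.0087]
spare 0.59 [ 0.4994 -0.1908  0.116 ]
carton 0.85 [0.705  0.0097 0.0177]
carton 0.43 [ 0.4866 -0.0158  0.0708]
jar 0.79 [ 0.4887 -0.0171  0.0703]
nose_tip 0.8 [ 0.5043 -0.1145  0.1504]
eye_mid 0.55 [0.6032 0.1468 0.1366]
gate 0.36 [ 0.5075 -0.1124  0.15  ]
```

View pics/scene.png

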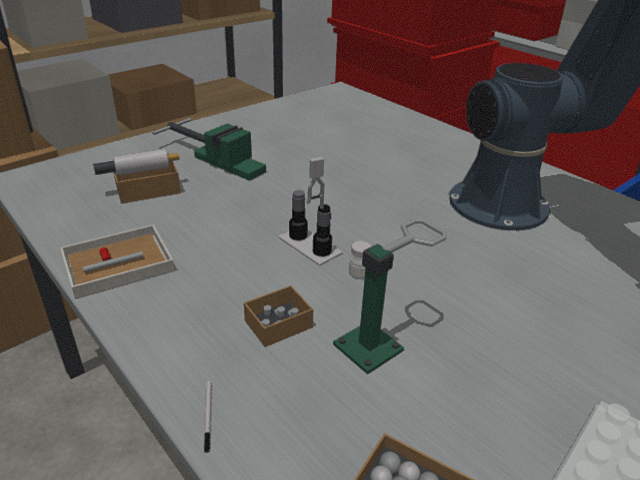

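View pics/top.png

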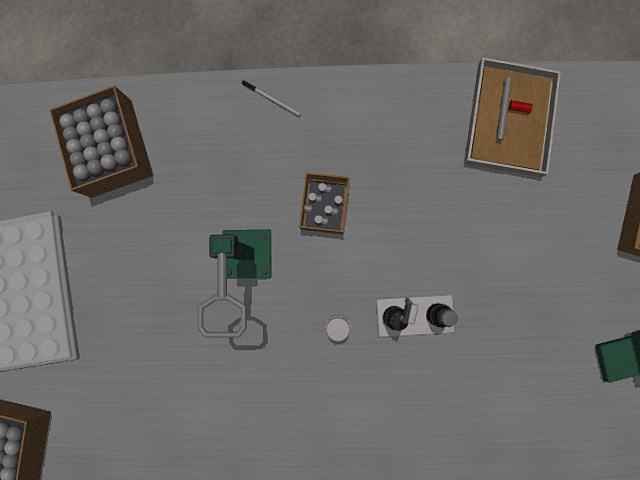

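```bash
python3 - <<'E'
import numpy as np
np.set_printoptions(precision=4,suppress=True)
for n in("scene","top"):
    z=np.load(n+".npz");P=z["P"].reshape(-1,3)
    # driver high part
    m=(abs(P[:,0]-.505)<.06)&(abs(P[:,1]+.113)<.05)
    for a,b in((.132,.15),(.15,.175),(.175,.195),(.197,.215),(.215,.245)):
        q=P[m&(P[:,2]>a)&(P[:,2]<b)]
        if len(q)>5:
            c=q[:,:2]-q[:,:2].mean(0);u,s,v=np.linalg.svd(c,full_matrices=False)
            t=c@v[0];print(n,"drv",a,len(q),q.mean(0),"mid",q[:,:2].mean(0)+v[0]*(t.max()+t.min())/2,"dir",v[0],np.ptp(t),np.ptp(c@v[1]),q[:,2].max())
    m=(abs(P[:,0]-.6)<.15)&(abs(P[:,1]-.15)<.13)&(P[:,2]>.19)&(P[:,2]<.25)
    q=P[m];print(n,"eye",len(q))
    h,xe,ye=np.histogram2d(q[:,0],q[:,1],bins=[np.arange(.46,.74,.006),np.arange(.04,.28,.006)])
    for i,row in enumerate(h):
        if row.any(): print("%.3f "%xe[i]+"".join(" .:#"[min(3,int(np.ceil(k/3)))] for k in row))
    for i in range(len(q)): pass
    print(np.histogram(q[:,2],bins=np.arange(.19,.25,.004)))
E
```

```text
scene drv 0.132 64 [ 0.5131 -0.1177  0.144 ] mid [ 0.516  -0.1186] dir [ 0.9607 -0.2775] 0.038489089468474985 0.010348367297501021 0.14996199920847164
scene drv 0.15 102 [ 0.5146 -0.1184  0.161 ] mid [ 0.5149 -0.1185] dir [ 0.9729 -0.2311] 0.03492500637305787 0.008966725594571932 0.17488436282296715
scene drv 0.175 76 [ 0.515  -0.1182  0.1846] mid [ 0.5139 -0.1179] dir [ 0.9648 -0.263 ] 0.032151323844929344 0.009443594355916435 0.19496209767172978
scene drv 0.197 112 [ 0.5155 -0.1159  0.2063] mid [ 0.5148 -0.1157] dir [ 0.9499 -0.3125] 0.029069781049860407 0.012934533988147222 0.21494377040658408
scene drv 0.215 139 [ 0.5156 -0.1164  0.2255] mid [ 0.515  -0.1162] dir [ 0.9645 -0.2642] 0.028828218941388376 0.013719822868731893 0.23393889081034364
scene eye 1288
0.478                      .                 
0.484               .########:.              
0.490              .##..::::.::              
0.496              :#         #:             
0.502              .#        .#.             
0.508              :#         #.             
0.514              :#         #:             
0.520  
[... 2577 characters left out ...]
          .##:                  
0.580                  :##:                  
0.586                  .##:                  
0.592                  .##                   
0.598                .######                 
0.604                #######.                
0.610                #######:                
0.616                #######:                
0.622                #######:                
0.628                #######.                
0.634                 . ...:                 
(array([  3,  21,   5, 117, 889, 681,  38,   0,   0,   0,   0,   0,   0,
         0]), array([0.19 , 0.194, 0.198, 0.202, 0.206, 0.21 , 0.214, 0.218, 0.222,
       0.226, 0.23 , 0.234, 0.238, 0.242, 0.246]))
```

The scene view shows the hooked driver in the dock cup at (317,175), the spare at (298,215) and the bracket eye at (422,233). In the top view the tab is at (408,312) and its cup at (396,318), so the nose points to world +x. The eye's outer bar is at about (222,333), with the post at +x.

```bash
python3 - <<'E'
import numpy as np
np.set_printoptions(precision=4,suppress=True)
def fit(q):
    c=q.mean(0);u,s,v=np.linalg.svd(q-c,full_matrices=False);t=(q-c)@v[0];return c,v[0],t.min(),t.max()
for n in("scene","top"):
    P=np.load(n+".npz")["P"].reshape(-1,3)
    z=(P[:,2]>.19)&(P[:,2]<.25)
    s=P[z&(P[:,0]>.55)&(P[:,0]<.592)&(abs(P[:,1]-.155)<.03)]
    b=P[z&(P[:,0]>.47)&(P[:,0]<.4955)&(abs(P[:,1]-.155)<.022)]
    i=P[z&(abs(P[:,0]-.51)<.015)&(abs(P[:,1]-.155)<.05)]
    L=i[i[:,1]<.155];R=i[i[:,1]>.155]
    for k,q in(("stem",s),("bar",b),("sideL",L),("sideR",R)):
        c,d,a,e=fit(q[:,:2]);print(n,k,len(q),c,d,"z med/90%",np.median(q[:,2]),np.percentile(q[:,2],[10,90]))
    q=P[(P[:,2]>.195)&(P[:,2]<.25)&(P[:,0]>.598)&(P[:,0]<.645)&(abs(P[:,1]-.155)<.03)]
    print("block",q.min(0),q.max(0))
    q=P[(P[:,2]>.11)&(P[:,2]<.18)&(P[:,0]>.58)&(P[:,0]<.67)&(abs(P[:,1]-.155)<.04)]
    if len(q):print("post",q.min(0),q.max(0))
E
```

```text
scene stem 173 [0.5717 0.1573] [1.     0.0003] z med/90% 0.21052390970062235 [0.2042 0.2127]
scene bar 110 [0.4887 0.155 ] [0.0097 1.    ] z med/90% 0.20746675096386996 [0.2042 0.2095]
scene sideL 64 [0.5086 0.1248] [ 0.9988 -0.048 ] z med/90% 0.20784794828949577 [0.2053 0.2098]
scene sideR 68 [0.51   0.1884] [0.9974 0.0725] z med/90% 0.20796255292136107 [0.2052 0.2099]
block [0.5985 0.1345 0.1951] [0.6359 0.1747 0.215 ]
post [0.6055 0.1382 0.11  ] [0.6316 0.1705 0.1777]
top stem 290 [0.5708 0.1539] [-0.9999  0.0122] z med/90% 0.2105135516895727 [0.2074 0.2127]
top bar 147 [0.4893 0.1551] [-0.0173 -0.9999] z med/90% 0.20830190968307805 [0.2066 0.21  ]
top sideL 125 [0.5099 0.1231] [-0.9969  0.0786] z med/90% 0.2077774774954192 [0.2057 0.21  ]
top sideR 115 [0.51  0.187] [-0.9974 -0.072 ] z med/90% 0.20789439499574291 [0.2061 0.2097]
block [0.5983 0.1342 0.1951] [0.6354 0.1733 0.2167]
post [0.6048 0.138  0.1102] [0.6293 0.1562 0.163 ]
```

Request:
move_arm:
  increments: [0.03, -0.025, 0.04, 0.02, 0.03, -0.04, 0.04, 0, 0.03, -0.04, 0, 0, 0.03, -0.04, 0, 0, 0.03, -0.04, 0, 0, 0.03, -0.04, 0, 0, 0.03, -0.04, 0, 0, 0.03, -0.04, 0, 0, 0.025, -0.04, 0, 0, 0.025, -0.04, 0, 0, 0.02, -0.04, 0, 0, 0.02, -0.04, 0, 0]
  grip: 0.0854

```text
clock: 2.3
tool_pos: [0.4749, 0.0725, 0.2774]
orientation: [0.132, 0.991, 0.0, 0.0]
contact_force: [1.4, 1.0, -0.5]
opening: 1.001
gripper_force: 0.0
```

Request:
move_arm:
  increments: [0.008, -0.04, 0, 0, 0.008, -0.04, 0, 0, 0.008, -0.04, 0, 0, 0.007, -0.04, 0, 0, 0, -0.02, 0, 0, 0, 0, 0, 0, 0, 0, 0, 0, 0, 0, 0, 0]

```text
clock: 3.1
tool_pos: [0.5052, -0.1047, 0.2774]
orientation: [0.131, 0.991, 0.0, 0.0]
contact_force: [0.3, -0.4, -0.0]
opening: 1.0
gripper_force: 0.0
```

```bash
python3 - <<'E'
from h import *
p=r.camera("top");print(r.state()["tool_pos"],r.state()["orientation"],r.state()["contact_force"])
P=cloud(p).reshape(-1,3)
p=r.camera("scene");f=p["frame"];cv2.imwrite("pics/s2.png",cv2.resize(f[60:300,180:500],None,fx=2,fy=2))
P=cloud(p).reshape(-1,3)
q=P[(abs(P[:,0]-.515)<.03)&(abs(P[:,1]+.117)<.02)&(P[:,2]>.2)&(P[:,2]<.235)]
print(len(q),q.mean(0))
E
```

```text
[ 0.50519698 -0.10461339  0.27737713] [1.30950748e-01 9.91388871e-01 8.52061313e-05 1.40062023e-05] [-0.5936131   0.01566558 -0.3466685 ]
236 [ 0.51574004 -0.11584953  0.21824512]
```

View pics/s2.png

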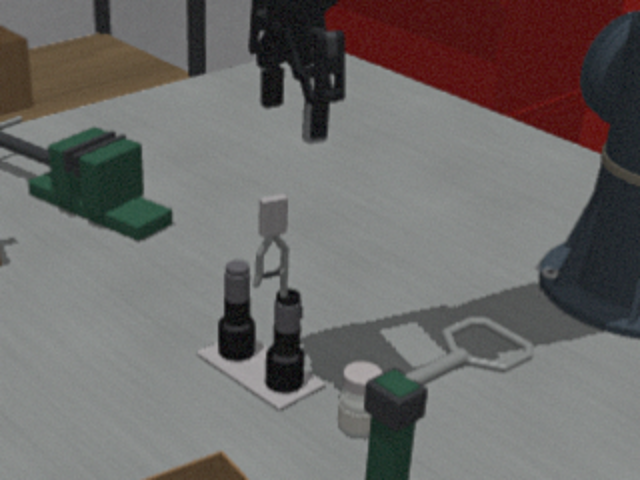

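The hook is untouched, with the open gripper standing above it: tab at (272,218), fingers at (290,90). Next I centre the gripper and go down.

Request:
move_arm:
  increments: [0.01, -0.0125, 0, 0, 0, 0, -0.02, 0, 0, 0, -0.02, 0, 0, 0, -0.02, 0, 0, 0, -0.02, 0, 0, 0, 0, 0, 0, 0, 0, 0]

```text
clock: 3.9
tool_pos: [0.5155, -0.1177, 0.1979]
orientation: [0.131, 0.991, -0.0, 0.0]
contact_force: [-0.6, 0.8, 0.9]
opening: 0.997
gripper_force: 0.0
```

Request:
move_arm:
  increments: [0, 0, 0, 0, 0, 0, 0, 0, 0, 0, 0, 0, 0, 0, 0, 0, 0, 0, 0, 0, 0, 0, 0, 0, 0, 0, 0, 0, 0, 0, 0, 0]
  grip: 0.0
  newtons: 80

```text
clock: 4.7
tool_pos: [0.5155, -0.1183, 0.1977]
orientation: [0.132, 0.991, -0.0, 0.0]
contact_force: [-0.4, -1.1, 5.0]
opening: 0.093
gripper_force: 79.8
```

Request:
move_arm:
  increments: [0, 0, 0.01, 0, 0, 0, 0.02, 0, 0, 0, 0.02, 0, 0, 0, 0.02, 0, 0, 0, 0.02, 0, 0, 0, 0.02, 0, 0, 0, 0, 0, 0, 0, 0, 0]

```text
clock: 5.5
tool_pos: [0.5149, -0.118, 0.3067]
orientation: [0.132, 0.991, 0.0, -0.0]
contact_force: [-0.3, -0.5, -2.5]
opening: 0.089
gripper_force: 79.0
```

```bash
python3 - <<'E'
from h import *
np.set_printoptions(precision=4,suppress=True)
p=r.camera("scene");f=p["frame"];cv2.imwrite("pics/s3.png",cv2.resize(f[40:300,180:500],None,fx=2,fy=2))
P=cloud(p).reshape(-1,3)
for a in np.arange(.09,.29,.02):
    q=P[(abs(P[:,0]-.505)<.05)&(abs(P[:,1]+.115)<.04)&(P[:,2]>a)&(P[:,2]<a+.02)]
    if len(q): print(round(a,2),len(q),q.mean(0),q.min(0),q.max(0))
print(r.state())
E
```

```text
0.11 55 [ 0.4981 -0.1078  0.1247] [ 0.4836 -0.1191  0.1188] [ 0.5059 -0.1011  0.1298]
0.13 95 [ 0.4994 -0.1076  0.1403] [ 0.4851 -0.1232  0.1303] [ 0.5078 -0.0988  0.15  ]
0.15 121 [ 0.5003 -0.1064  0.1607] [ 0.4828 -0.1236  0.1503] [ 0.509  -0.0956  0.17  ]
0.17 125 [ 0.5001 -0.1054  0.1802] [ 0.4836 -0.1253  0.1703] [ 0.5088 -0.0979  0.1899]
0.19 135 [ 0.4998 -0.106   0.2001] [ 0.4799 -0.1224  0.19  ] [ 0.5091 -0.097   0.21  ]
0.21 160 [ 0.4988 -0.1074  0.2215] [ 0.482  -0.1249  0.2103] [ 0.51   -0.0965  0.2295]
0.23 42 [ 0.5062 -0.1134  0.2417] [ 0.4971 -0.1213  0.2312] [ 0.5333 -0.1079  0.2498]
0.25 112 [ 0.5154 -0.1158  0.2595] [ 0.4961 -0.1269  0.2501] [ 0.5338 -0.1082  0.2699]
0.27 90 [ 0.5157 -0.1159  0.2804] [ 0.4958 -0.1236  0.2703] [ 0.5331 -0.108   0.2895]
{'clock': 5.55, 'joint_pos': array([-0.3134,  0.228 ,  1.5774,  0.0001,  1.338 , -1.6204]), 'qvel': array([-0.0025,  0.0082,  0.0064, -0.0006,  0.0016,  0.0001]), 'effort': array([  0.0228, -48.5408, -33.7933,  -0.0011,   0.0565,   0.    ]), 'tool_pos': array([ 0.5147, -0.1179,  0.3061]), 'orientation': array([ 0.1315,  0.9913,  0.0002, -0.0009]), 'contact_force': array([ 0.2533,  0.1479, -3.7789]), 'moment': array([-0.0287, -0.0523, -0.0131]), 'gripper_force': 79.0064013004303, 'opening': 0.09254377667012165}
```

View pics/s3.png

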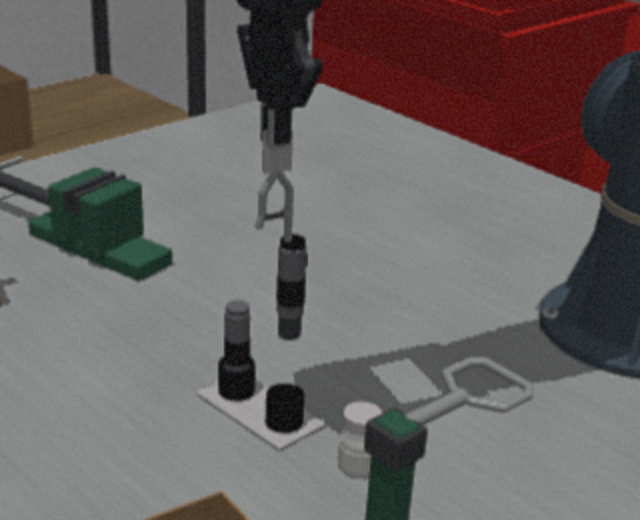

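The driver is held upright by its tab at (277,155), with its foot well clear of the cup at (290,335). I carry it over to the eye.

Request:
move_arm:
  increments: [-0.003, 0.015, 0, 0.02, -0.003, 0.025, 0, 0.03, -0.003, 0.03, 0, 0.03, -0.003, 0.03, 0, 0.03, -0.003, 0.03, 0, 0.03, -0.003, 0.03, 0, 0.03, -0.003, 0.03, 0, 0.03, -0.003, 0.03, 0, 0.03, -0.003, 0.025, 0, 0.034, -0.002, 0.018, 0, 0, -0.001, 0.01, 0, 0, 0, 0, 0, 0]

```text
clock: 6.75
tool_pos: [0.4846, 0.1559, 0.3067]
orientation: [-0.001, 1.0, -0.0, -0.001]
contact_force: [-0.2, -0.6, -1.7]
opening: 0.087
gripper_force: 78.9
```

Request:
move_arm:
  increments: [0, 0, 0, 0, 0, 0, 0, 0, 0, 0, 0, 0]

```text
clock: 7.05
tool_pos: [0.4853, 0.1542, 0.3073]
orientation: [0.0, 1.0, -0.0, -0.0]
contact_force: [0.3, 0.3, -2.9]
opening: 0.089
gripper_force: 79.0
```

```bash
python3 - <<'E'
from h import *
np.set_printoptions(precision=4,suppress=True)
print(r.state()["contact_force"],r.state()["tool_pos"])
for n in("scene","top"):
    p=r.camera(n);f=p["frame"]
    if n=="scene":cv2.imwrite("pics/s4.png",cv2.resize(f[100:340,280:600],None,fx=2,fy=2))
    P=cloud(p).reshape(-1,3)
    for a in (.13,.15,.17,.19,.2,.21,.22,.24,.26,.27,.28,.29,.3):
        q=P[(abs(P[:,0]-.475)<.05)&(abs(P[:,1]-.155)<.02)&(P[:,2]>a)&(P[:,2]<a+.01)]
        if len(q): print(n,round(a,2),len(q),q.mean(0),q.min(0),q.max(0))
E
```

```text
[ 0.31    0.2669 -2.8977] [0.4853 0.1542 0.3073]
scene 0.13 67 [0.4698 0.1571 0.1348] [0.4587 0.1426 0.1302] [0.4754 0.165  0.1399]
scene 0.15 67 [0.4712 0.1589 0.1546] [0.4557 0.1454 0.15  ] [0.4779 0.1666 0.1599]
scene 0.17 44 [0.4708 0.1563 0.1742] [0.4581 0.1391 0.1701] [0.4779 0.1672 0.1799]
scene 0.19 30 [0.4664 0.1633 0.1952] [0.4554 0.1522 0.1906] [0.4779 0.1683 0.1999]
scene 0.2 166 [0.4815 0.1571 0.2065] [0.4587 0.1356 0.2006] [0.4929 0.1749 0.2099]
scene 0.21 93 [0.4722 0.1582 0.2152] [0.4564 0.1399 0.2101] [0.4902 0.1675 0.2199]
scene 0.22 128 [0.4674 0.1575 0.226 ] [0.4499 0.1412 0.2201] [0.479  0.1676 0.2298]
scene 0.24 33 [0.4778 0.1554 0.2455] [0.4679 0.1512 0.2405] [0.504  0.1587 0.2499]
scene 0.26 60 [0.4854 0.1553 0.2645] [0.4673 0.1489 0.2602] [0.5028 0.1596 0.2697]
scene 0.27 58 [0.4836 0.1553 0.275 ] [0.4667 0.1501 0.2703] [0.5037 0.1583 0.28  ]
scene 0.28 57 [0.4888 0.1559 0.2854] [0.4684 0.1508 0.2801] [0.5025 0.1586 0.2899]
scene 0.29 55 [0.4873 0.1556 0.2946] [0.4712 0.1505 0.29  ] [0.4976 0.1588 0.2998]
scene 0.3 57 [0.4876 0.1574 0.3061] [0.4685 0.1505 0.3
[... 294 characters left out ...]
01 0.1949] [0.4773 0.1482 0.1918] [0.4789 0.1541 0.1989]
top 0.2 89 [0.4893 0.1484 0.2079] [0.4858 0.1355 0.2042] [0.4923 0.1624 0.21  ]
top 0.21 6 [0.4878 0.1555 0.2104] [0.4867 0.1485 0.21  ] [0.4895 0.1615 0.211 ]
top 0.24 2 [0.5034 0.1535 0.2489] [0.5013 0.1507 0.2488] [0.5055 0.1564 0.2491]
top 0.26 20 [0.4967 0.1523 0.2637] [0.4888 0.1499 0.26  ] [0.5031 0.1552 0.2696]
top 0.27 11 [0.4997 0.1513 0.2756] [0.4959 0.1503 0.2706] [0.5026 0.1528 0.2795]
top 0.28 26 [0.4998 0.1531 0.2859] [0.4943 0.1504 0.2802] [0.5028 0.1576 0.2896]
top 0.29 18 [0.4955 0.1521 0.2927] [0.4909 0.1505 0.2901] [0.4996 0.1554 0.2964]
top 0.3 11 [0.4963 0.1514 0.308 ] [0.4909 0.1493 0.3057] [0.4989 0.1566 0.3097]
```

View pics/s4.png

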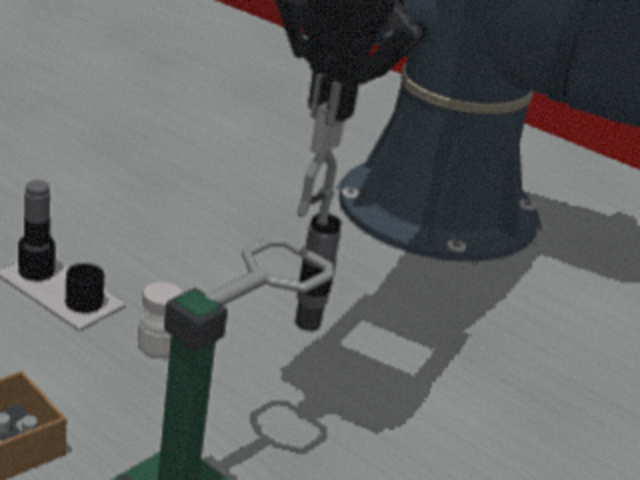

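The driver hangs upright beyond the outer bar (hook at (320,185), body at (318,270)), with its nose above the loop. I go down to just above the bar.

Request:
move_arm:
  increments: [0, 0, -0.01, 0, 0, 0, -0.01, 0, 0, 0, -0.01, 0, 0, 0, 0, 0, 0, 0, 0, 0]

```text
clock: 7.65
tool_pos: [0.4852, 0.1549, 0.277]
orientation: [-0.0, 1.0, -0.0, -0.0]
contact_force: [0.6, 0.2, -2.6]
opening: 0.091
gripper_force: 78.9
```

Request:
move_arm:
  increments: [0, 0, -0.003, 0, 0, 0, -0.003, 0, 0, 0, -0.003, 0, 0, 0, 0, 0]

```text
clock: 8.05
tool_pos: [0.485, 0.1549, 0.2679]
orientation: [-0.0, 1.0, -0.0, -0.0]
contact_force: [0.0, 0.6, -2.1]
opening: 0.091
gripper_force: 78.9
```

Request:
move_arm:
  increments: [0, 0, -0.002, 0, 0, 0, -0.002, 0, 0, 0, -0.002, 0, 0, 0, 0, 0]

```text
clock: 8.45
tool_pos: [0.4852, 0.1549, 0.2621]
orientation: [-0.0, 1.0, -0.0, -0.0]
contact_force: [0.8, -0.5, -2.7]
opening: 0.088
gripper_force: 79.0
```

Request:
move_arm:
  increments: [0, 0, -0.002, 0, 0, 0, -0.002, 0, 0, 0, 0, 0]

```text
clock: 8.75
tool_pos: [0.4852, 0.1549, 0.2584]
orientation: [-0.0, 1.0, 0.0, 0.0]
contact_force: [-0.8, 0.2, 2.1]
opening: 0.09
gripper_force: 79.7
```

Request:
move_arm:
  increments: [0, 0, -0.003, 0, 0, 0, -0.003, 0, 0, 0, -0.003, 0, 0, 0, 0, 0]

```text
clock: 9.15
tool_pos: [0.4849, 0.1549, 0.2488]
orientation: [-0.0, 1.0, 0.0, -0.001]
contact_force: [-2.2, 1.0, 3.6]
opening: 0.092
gripper_force: 79.7
```

Request:
move_arm:
  increments: [0, 0, -0.003, 0, 0, 0, -0.003, 0, 0, 0, 0, 0]

```text
clock: 9.45
tool_pos: [0.4845, 0.1549, 0.2425]
orientation: [-0.0, 1.0, -0.0, -0.001]
contact_force: [-4.7, -1.2, 0.9]
opening: 0.091
gripper_force: 79.4
```

Request:
move_arm:
  increments: [0, 0, -0.002, 0, 0, 0, -0.002, 0, 0, 0, 0, 0]

```text
clock: 9.75
tool_pos: [0.4845, 0.1548, 0.2386]
orientation: [-0.0, 1.0, -0.0, -0.001]
contact_force: [-6.5, 0.2, -1.2]
opening: 0.089
gripper_force: 79.2
```

Request:
move_arm:
  increments: [0, 0, -0.002, 0, 0, 0, -0.002, 0, 0, 0, 0, 0]

```text
clock: 10.05
tool_pos: [0.4853, 0.1548, 0.2346]
orientation: [-0.0, 1.0, -0.0, -0.0]
contact_force: [0.1, 0.2, -2.4]
opening: 0.092
gripper_force: 78.9
```

Request:
move_arm:
  increments: [0, 0, -0.002, 0, 0, 0, -0.002, 0, 0, 0, 0, 0]

```text
clock: 10.35
tool_pos: [0.4853, 0.1549, 0.231]
orientation: [-0.0, 1.0, -0.0, 0.0]
contact_force: [0.3, -0.9, -2.8]
opening: 0.094
gripper_force: 79.0
```

Request:
move_arm:
  increments: [0, 0, -0.002, 0, 0, 0, 0, 0, 0, 0, 0, 0]

```text
clock: 10.65
tool_pos: [0.4853, 0.1549, 0.2293]
orientation: [-0.0, 1.0, -0.0, 0.0]
contact_force: [-0.4, 0.3, -2.9]
opening: 0.096
gripper_force: 79.0
```

```bash
python3 - <<'E'
from h import *
p=r.camera("scene");f=p["frame"];cv2.imwrite("pics/s5.png",cv2.resize(f[160:300,380:500],None,fx=4,fy=4,interpolation=2))
E
```

```text
(no output)
```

View pics/s5.png

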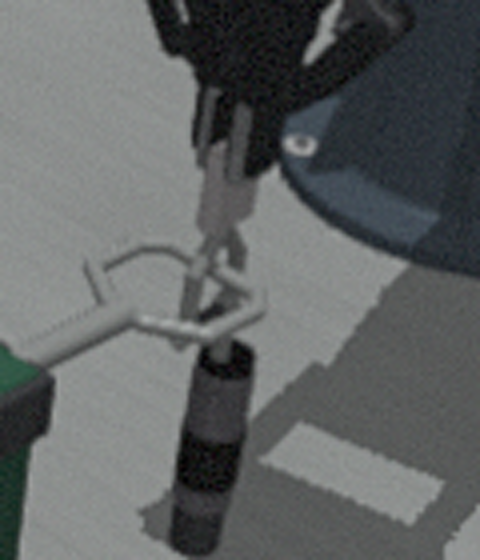

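The nose at (188,320) is inside the loop, the outer bar passes through the hook and the body is outside. Now I tug upward.

Request:
move_arm:
  increments: [0, 0, 0.004, 0, 0, 0, 0.004, 0, 0, 0, 0.003, 0, 0, 0, 0, 0]

```text
clock: 11.1
tool_pos: [0.4855, 0.155, 0.2409]
orientation: [-0.0, 1.0, 0.0, 0.001]
contact_force: [0.2, -0.2, -2.7]
opening: 0.091
gripper_force: 78.9
```

Request:
move_arm:
  increments: [0, 0, 0.001, 0, 0, 0, 0.001, 0, 0, 0, 0, 0]

```text
clock: 11.4
tool_pos: [0.4852, 0.1549, 0.2424]
orientation: [-0.0, 1.0, 0.0, 0.0]
contact_force: [0.1, 0.4, -2.3]
opening: 0.091
gripper_force: 78.9
```

Request:
move_arm:
  increments: [0, 0, 0.001, 0, 0, 0, 0, 0]

```text
clock: 11.6
tool_pos: [0.4852, 0.1549, 0.2434]
orientation: [-0.0, 1.0, 0.0, 0.0]
contact_force: [-0.2, -0.5, -1.8]
opening: 0.089
gripper_force: 78.9
```

Request:
move_arm:
  increments: [0, 0, 0.001, 0, 0, 0, 0, 0]

```text
clock: 11.8
tool_pos: [0.4853, 0.1549, 0.2444]
orientation: [-0.0, 1.0, 0.0, 0.0]
contact_force: [0.1, 0.1, -2.5]
opening: 0.096
gripper_force: 78.9
```

Request:
move_arm:
  increments: [0, 0, 0.001, 0, 0, 0, 0, 0]

```text
clock: 12.0
tool_pos: [0.4853, 0.1549, 0.2454]
orientation: [-0.0, 1.0, 0.0, 0.0]
contact_force: [-0.6, -0.2, -2.3]
opening: 0.094
gripper_force: 78.9
```

Request:
move_arm:
  increments: [0, 0, 0.0005, 0, 0, 0, 0, 0]

```text
clock: 12.2
tool_pos: [0.4852, 0.1549, 0.2458]
orientation: [-0.0, 1.0, 0.0, 0.0]
contact_force: [-0.3, 0.7, -2.7]
opening: 0.092
gripper_force: 78.9
```

Request:
move_arm:
  increments: [0, 0, 0.0005, 0, 0, 0, 0, 0]

```text
clock: 12.4
tool_pos: [0.4852, 0.1549, 0.2463]
orientation: [-0.0, 1.0, -0.0, 0.0]
contact_force: [-0.4, 0.1, -2.9]
opening: 0.09
gripper_force: 78.9
```

Request:
move_arm:
  increments: [0, 0, 0.0005, 0, 0, 0, 0, 0]

```text
clock: 12.6
tool_pos: [0.4852, 0.1549, 0.2469]
orientation: [-0.0, 1.0, 0.0, 0.0]
contact_force: [-0.4, -0.3, -2.2]
opening: 0.09
gripper_force: 78.9
```

Request:
move_arm:
  increments: [0, 0, 0.0005, 0, 0, 0, 0, 0]

```text
clock: 12.8
tool_pos: [0.4853, 0.1549, 0.2474]
orientation: [-0.0, 1.0, 0.0, 0.0]
contact_force: [0.2, 0.1, -2.3]
opening: 0.09
gripper_force: 78.9
```

Request:
move_arm:
  increments: [0, 0, 0.0005, 0, 0, 0, 0, 0]

```text
clock: 13.0
tool_pos: [0.4853, 0.1549, 0.2479]
orientation: [-0.0, 1.0, 0.0, 0.0]
contact_force: [-0.2, -0.8, -3.2]
opening: 0.09
gripper_force: 78.9
```

Request:
move_arm:
  increments: [0, 0, 0.0005, 0, 0, 0, 0, 0]

```text
clock: 13.2
tool_pos: [0.4852, 0.1549, 0.2483]
orientation: [-0.0, 1.0, -0.0, -0.0]
contact_force: [0.3, -0.2, -2.7]
opening: 0.09
gripper_force: 78.9
```

Request:
move_arm:
  increments: [0, 0, 0.0005, 0, 0, 0, 0, 0]

```text
clock: 13.4
tool_pos: [0.4851, 0.1549, 0.2486]
orientation: [-0.0, 1.0, -0.0, -0.0]
contact_force: [0.7, -0.8, -6.1]
opening: 0.09
gripper_force: 78.6
```

Request:
move_arm:
  increments: [0, 0, 0.0005, 0, 0, 0, 0, 0]

```text
clock: 13.6
tool_pos: [0.485, 0.1549, 0.2488]
orientation: [-0.0, 1.0, -0.0, -0.0]
contact_force: [0.3, -0.4, -8.9]
opening: 0.097
gripper_force: 78.0
```

Request:
move_arm:
  increments: [0, 0, 0.0006, 0, 0, 0, 0, 0, 0, 0, 0, 0, 0, 0, 0, 0]

```text
clock: 14.0
tool_pos: [0.4849, 0.1548, 0.2493]
orientation: [-0.0, 1.0, -0.0, -0.001]
contact_force: [1.9, 0.4, -18.2]
opening: 0.093
gripper_force: 77.8
```

The hook holds at about 15 N, so it is locked. I lower it and centre the crown over the bar (+3 mm in x).

Request:
move_arm:
  increments: [0, 0, -0.003, 0, 0, 0, -0.004, 0, 0.001, 0, -0.004, 0, 0.001, 0, -0.004, 0, 0.001, 0, -0.003, 0, 0, 0, 0, 0, 0, 0, 0, 0]

```text
clock: 14.7
tool_pos: [0.4883, 0.1549, 0.232]
orientation: [-0.0, 1.0, 0.0, 0.0]
contact_force: [0.2, -0.4, -2.3]
opening: 0.09
gripper_force: 79.9
```

Request:
move_arm:
  increments: [0, 0, -0.002, 0, 0, 0, 0, 0]

```text
clock: 14.9
tool_pos: [0.4881, 0.1549, 0.2297]
orientation: [-0.0, 1.0, -0.0, -0.0]
contact_force: [-0.3, 0.4, -1.6]
opening: 0.092
gripper_force: 79.9
```

Request:
move_arm:
  increments: [0, 0, -0.001, 0, 0, 0, 0, 0]

```text
clock: 15.1
tool_pos: [0.4882, 0.1549, 0.2288]
orientation: [-0.0, 1.0, -0.0, -0.0]
contact_force: [-0.1, -0.4, -2.4]
opening: 0.092
gripper_force: 79.9
```

Request:
move_arm:
  increments: [0, 0, -0.001, 0, 0, 0, 0, 0]

```text
clock: 15.3
tool_pos: [0.4882, 0.1549, 0.2278]
orientation: [-0.0, 1.0, -0.0, -0.0]
contact_force: [0.5, -0.5, -2.6]
opening: 0.087
gripper_force: 79.9
```

Request:
move_arm:
  increments: [0, 0, -0.001, 0, 0, 0, 0, 0]

```text
clock: 15.5
tool_pos: [0.4882, 0.1549, 0.2268]
orientation: [-0.0, 1.0, -0.0, -0.0]
contact_force: [0.3, 0.5, -2.9]
opening: 0.092
gripper_force: 79.9
```

Request:
move_arm:
  increments: [0, 0, -0.001, 0, 0, 0, 0, 0]

```text
clock: 15.7
tool_pos: [0.4882, 0.1549, 0.2258]
orientation: [-0.0, 1.0, -0.0, -0.0]
contact_force: [0.5, 0.7, -1.6]
opening: 0.09
gripper_force: 79.9
```

Request:
move_arm:
  increments: [0, 0, -0.0005, 0, 0, 0, 0, 0]

```text
clock: 15.9
tool_pos: [0.4882, 0.1549, 0.2254]
orientation: [-0.0, 1.0, -0.0, -0.0]
contact_force: [-0.8, -1.1, -2.2]
opening: 0.089
gripper_force: 79.9
```

Request:
move_arm:
  increments: [0, 0, -0.0005, 0, 0, 0, 0, 0]

```text
clock: 16.1
tool_pos: [0.4882, 0.1549, 0.2248]
orientation: [-0.0, 1.0, -0.0, -0.0]
contact_force: [-0.4, 0.2, -2.9]
opening: 0.09
gripper_force: 79.9
```

Request:
move_arm:
  increments: [0, 0, -0.0005, 0, 0, 0, 0, 0]

```text
clock: 16.3
tool_pos: [0.4883, 0.1549, 0.2244]
orientation: [-0.0, 1.0, 0.0, 0.0]
contact_force: [0.4, -1.1, -2.0]
opening: 0.091
gripper_force: 79.9
```

Request:
move_arm:
  increments: [0, 0, -0.0005, 0, 0, 0, 0, 0]

```text
clock: 16.5
tool_pos: [0.4884, 0.1549, 0.224]
orientation: [-0.0, 1.0, 0.0, 0.0]
contact_force: [0.5, -0.2, -2.1]
opening: 0.09
gripper_force: 79.9
```

Request:
move_arm:
  increments: [0, 0, -0.0005, 0, 0, 0, 0, 0]

```text
clock: 16.7
tool_pos: [0.4885, 0.1549, 0.2236]
orientation: [-0.0, 1.0, 0.0, 0.0]
contact_force: [1.8, 0.3, -0.4]
opening: 0.092
gripper_force: 80.1
```

Request:
move_arm:
  increments: [0.0005, 0, -0.0005, 0, 0, 0, 0, 0]

```text
clock: 16.9
tool_pos: [0.4889, 0.1549, 0.2229]
orientation: [-0.0, 1.0, 0.0, 0.0]
contact_force: [1.9, 0.6, -1.3]
opening: 0.092
gripper_force: 80.1
```

Request:
move_arm:
  increments: [0.0005, 0, -0.0003, 0, 0, 0, 0, 0]

```text
clock: 17.1
tool_pos: [0.4892, 0.1549, 0.2226]
orientation: [-0.0, 1.0, -0.0, -0.0]
contact_force: [0.7, 0.3, -0.6]
opening: 0.088
gripper_force: 80.2
```

Request:
move_arm:
  increments: [0.0003, 0, -0.0004, 0, 0, 0, 0, 0, 0, 0, 0, 0]

```text
clock: 17.4
tool_pos: [0.4895, 0.1549, 0.2224]
orientation: [-0.0, 1.0, 0.0, 0.0]
contact_force: [-0.6, -0.7, 4.5]
opening: 0.093
gripper_force: 80.7
```

The crown is seated on the bar. I ease off, relax the grip and open a little.

Request:
move_arm:
  increments: [0, 0, 0.0003, 0, 0, 0, 0, 0, 0, 0, 0, 0, 0, 0, 0, 0]
  newtons: 20

```text
clock: 17.8
tool_pos: [0.4895, 0.1549, 0.2225]
orientation: [-0.0, 1.0, -0.0, -0.0]
contact_force: [-0.6, 0.1, 1.3]
opening: 0.092
gripper_force: 80.4
```

Request:
move_arm:
  increments: [0, 0, 0, 0, 0, 0, 0, 0, 0, 0, 0, 0, 0, 0, 0, 0, 0, 0, 0, 0, 0, 0, 0, 0, 0, 0, 0, 0, 0, 0, 0, 0]
  grip: 0.025

```text
clock: 18.6
tool_pos: [0.4895, 0.1549, 0.2225]
orientation: [-0.0, 1.0, -0.0, 0.0]
contact_force: [0.3, 0.6, -0.9]
opening: 0.293
gripper_force: 0.0
```

```bash
python3 - <<'E'
from h import *
print(r.state()["contact_force"],r.state()["opening"])
p=r.camera("scene");f=p["frame"];cv2.imwrite("pics/s6.png",cv2.resize(f[160:300,380:500],None,fx=4,fy=4,interpolation=2))
E
```

```text
[ 0.26787646  0.60456079 -0.89091764] 0.29344971049013047
```

View pics/s6.png

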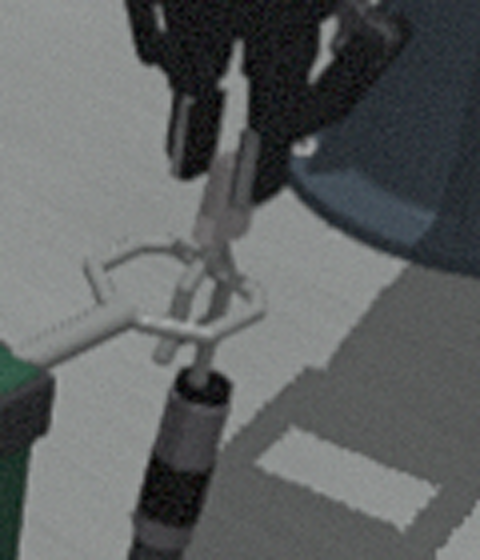

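The driver hangs tilted on the eye, tab at (222,205), with both fingers clear of it. I raise the gripper straight up while letting it swing out.

Request:
move_arm:
  increments: [0, 0, 0, 0, 0, 0, 0.005, 0, 0, 0, 0.01, 0, 0, 0, 0.02, 0, 0, 0, 0.03, 0, 0, 0, 0.03, 0, 0, 0, 0.03, 0, 0, 0, 0, 0, 0, 0, 0, 0, 0, 0, 0, 0, 0, 0, 0, 0, 0, 0, 0, 0]
  grip: 0.04

```text
clock: 19.85
tool_pos: [0.4893, 0.1548, 0.3468]
orientation: [-0.0, 1.0, -0.0, -0.001]
contact_force: [-0.6, -0.3, 0.3]
opening: 0.471
gripper_force: 0.0
```

Request:
move_arm:
  increments: [0, 0, 0, 0, 0, 0, 0, 0, 0, 0, 0, 0, 0, 0, 0, 0, 0, 0, 0, 0, 0, 0, 0, 0, 0, 0, 0, 0, 0, 0, 0, 0, 0, 0, 0, 0, 0, 0, 0, 0, 0, 0, 0, 0, 0, 0, 0, 0]

```text
clock: 21.05
tool_pos: [0.4895, 0.1549, 0.3475]
orientation: [-0.0, 1.0, -0.0, 0.0]
contact_force: [0.6, 0.9, -0.5]
opening: 0.47
gripper_force: 0.0
```

Request:
move_arm:
  increments: [0, 0, 0, 0, 0, 0, 0, 0, 0, 0, 0, 0, 0, 0, 0, 0, 0, 0, 0, 0, 0, 0, 0, 0, 0, 0, 0, 0, 0, 0, 0, 0, 0, 0, 0, 0, 0, 0, 0, 0, 0, 0, 0, 0, 0, 0, 0, 0]

```text
clock: 22.25
tool_pos: [0.4895, 0.1549, 0.3475]
orientation: [-0.0, 1.0, -0.0, 0.0]
contact_force: [0.5, -0.4, -0.4]
opening: 0.466
gripper_force: 0.0
```

```bash
python3 - <<'E'
from h import *
a=r.camera("scene")["frame"]
for _ in range(4): b=r.camera("scene")["frame"]
g=lambda f:cv2.GaussianBlur(f[220:310,400:460],(5,5),0).astype(float)
print(abs(g(a)-g(b)).mean(),abs(g(a)-g(b)).max())
cv2.imwrite("pics/s7.png",cv2.resize(b[160:310,360:500],None,fx=4,fy=4,interpolation=2)[:600])
E
```

```text
0.6687037037037037 7.0
```

View pics/s7.png

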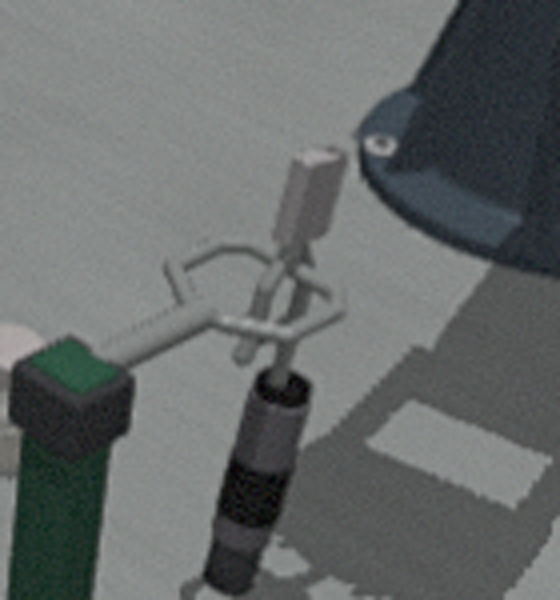

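The driver hangs freely by its hook on the outer bar (crown at (295,262)) and the gripper is clear. I wait a few more seconds for any swing to die out, then hand in.

Request:
move_arm:
  increments: [0, 0, 0, 0, 0, 0, 0, 0, 0, 0, 0, 0, 0, 0, 0, 0, 0, 0, 0, 0, 0, 0, 0, 0, 0, 0, 0, 0, 0, 0, 0, 0, 0, 0, 0, 0, 0, 0, 0, 0, 0, 0, 0, 0, 0, 0, 0, 0]

```text
clock: 23.7
tool_pos: [0.4895, 0.1549, 0.3475]
orientation: [-0.0, 1.0, 0.0, 0.0]
contact_force: [0.8, -0.6, 0.1]
opening: 0.468
gripper_force: 0.0
```

Request:
move_arm:
  increments: [0, 0, 0, 0, 0, 0, 0, 0, 0, 0, 0, 0, 0, 0, 0, 0, 0, 0, 0, 0, 0, 0, 0, 0, 0, 0, 0, 0, 0, 0, 0, 0, 0, 0, 0, 0, 0, 0, 0, 0, 0, 0, 0, 0, 0, 0, 0, 0]

```text
clock: 24.9
tool_pos: [0.4895, 0.1549, 0.3475]
orientation: [-0.0, 1.0, -0.0, 0.0]
contact_force: [-0.3, 0.1, 0.1]
opening: 0.472
gripper_force: 0.0
```

Request:
move_arm:
  increments: [0, 0, 0, 0, 0, 0, 0, 0, 0, 0, 0, 0, 0, 0, 0, 0, 0, 0, 0, 0, 0, 0, 0, 0, 0, 0, 0, 0, 0, 0, 0, 0, 0, 0, 0, 0, 0, 0, 0, 0, 0, 0, 0, 0, 0, 0, 0, 0]

```text
clock: 26.1
tool_pos: [0.4895, 0.1549, 0.3475]
orientation: [-0.0, 1.0, -0.0, -0.0]
contact_force: [0.7, -0.8, -0.6]
opening: 0.472
gripper_force: 0.0
```

```bash
python3 - <<'E'
from h import *
F=[r.camera("scene")["frame"] for _ in range(8)]
g=lambda f:cv2.GaussianBlur(f[220:310,400:460],(5,5),0).astype(float)
d=[abs(g(F[0])-g(b)).max() for b in F[1:]];print(d)
if max(d)<12: print(r.close_job())
E
```

```text
[np.float64(6.0), np.float64(7.0), np.float64(5.0), np.float64(8.0), np.float64(6.0), np.float64(6.0), np.float64(6.0)]
the job is handed in; nothing more can be done
None
```

The hooked screwdriver is clipped on the eye, was tugged at about 15 N (above the 10 N asked, under the 22 N limit) and held, and now hangs released and still; the job was handed in at about 26.5 s, with no verdict returned.

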